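# Screw the filler cap back on a blasting tank

## Robot

A 7-joint arm with a two-finger parallel gripper is mounted at the origin on the work surface. World frame = base frame: x ahead of the robot, y to its left, z up, the work surface at z = 0. Lengths are in m, angles in rad, forces in N, time in s.
With the tool pointing down it reaches from about 0.35 to 0.9 m from the base axis. Payload 8.1 kg.
Tool frame: the origin (TCP) lies at the very end of the fingers, on their centre line; the grasp point (between the pads) lies 19 mm behind it (arm.tcp_to_grasp is the z of the grasp point in the tool frame, in m); z points along the fingers, y is the line along which they close (so a half turn about z gives the same grasp; the last joint's range is limited). The gripper opens to 92 mm and grips with 3 to 60 N. Pads are 19 mm wide; open, the fingers measure 130 mm over their backs; the gripper's body (75 mm by 190 mm) begins 47 mm behind the grasp point.
Start: joints at [1.12, 0.434, 0.025, 1.573, -0.012, 1.134, -0.075], TCP at [0.213, -0.588, 0.227] pointing down, gripper open.
Joint ranges: [-2.62, 2.62], [-0.44, 2.09], [-1.27, 1.32], [0.08, 2.57], [-1.32, 4.46], [0.12, 2], [-2.74, 2.74]. Speed limits (rad/s): [2.22, 2.22, 3.01, 3.01, 3.14, 3.14, 3.14].

## Interface

Orientations are given as a rotation vector (axis times angle).
In Python, from cell import readout, vision, sign_off, arm gives the robot as it stands. The module is installed in compiled form; this text tells all that it offers.
- The arm moves only by the shell command python3 -m creep 'ROWS' [FORCE]. ROWS is JSON, a list of rows, each a list of 5 numbers: the shift along the tool's x, y, z in units of 4 cm (1.0 is 4 cm), then the turn about the tool's z in units of 4 degrees (1.0 is 4 degrees), then the opening, from 0 (shut) to 1 (fully open). A call has 1 to 12 rows; each row shifts and turns the commanded pose from where the row before left it, along the tool's axes as they then stand; what a row does not reach is not made up. A row lasts 1/8 s, in which the tool goes at most 62.5 mm and 10.7 degrees, less where a joint would pass 70% of its speed; a pose out of reach is approached as far as the arm can. A call with a number of a shift or a turn outside -1 to 1 is refused whole. A call with a gripper value outside its range is refused whole. The fingers move at their own pace and stop on an object; FORCE is the grip in N (left out, the last holds). Time passes only in rows, so rows that do not move let the fingers close. It gives the time, the measured TCP pose, the force, the opening and the grip force at its end, in the units of the state.
- readout.observe(): the state, without advancing time (a new reading comes with each control period).
- vision.get_image(name): name is "scene" or "top"; returns a dict with "pixels" (384x512x3 uint8, blue, green, red), "z_map" (384x512 float32, m along the optical axis (not along the pixel's ray), 0 where there is no reading), "camera_matrix" (3x3 intrinsics, pixels), "k1" (the pictures are not rectified: a ray, as slopes to the right and down, at radius r is drawn at 1 + k1 r^2 times it, then the intrinsics apply), "position" and "rotation" of the camera in the world. Camera axes: x right, y up, looking along -z (the intrinsics and any distortion apply to the point x, -y, -z); pixel columns grow to the right and rows downward; lengths in m; the calibration is good to about 2 mm. A picture is of the moment at which its call begins.
- sign_off(): hands the job in; it is judged then, once.
The state is a dict: "clock": time; "joints": joint angles; "dq": joint speeds; "joint_efforts": joint torques, N m; "position": TCP position; "ee_rot": TCP orientation; "force": force on the tool from outside, world axes, zero at the start; "ft_torque": the same for the moment, N m; "width": opening from 0.0 (shut) to 1.0 (fully open); "gripper_force": force on a finger pad.
Only numpy, scipy, OpenCV 4.12 (cv2) and the standard library are available. Lean on these libraries where they do the work, as an engineer would, in place of code of your own. Each camera call takes 0.05 s, during which the arm holds its last target. There are 200 camera calls.

## Task

The open abrasive tank of the two-tank blasting unit has been refilled: screw its cap back on. Set the cap level on the neck, turn it backwards (anticlockwise from above) under light pressure until you feel it drop into the thread start, then run it in clockwise until it is fully home and just snug on the rim, and let go. Do not force it on or overtighten it, and leave everything else where it stands.

Things in the scene. Friction and masses are not known exactly. Their poses are not given: they have to be found in the camera images.
- cap_center (a point): The loose knurled round steel cap, 57 mm in diameter, 33 mm high, about 0.3 kg, standing on the bench on its open skirt, top up. The point is on its axis, half-way up; z is the axis, up. Its upper 14 mm are solid, the place to grip (9 mm above this point), from any direction round it.
- cap_foot (a point): Centre of the cap's lower edge, 16.5 mm below cap_center. From here up the cap is hollow: a skirt 19 mm deep, 51 mm inside, with three thread segments of 30 degrees, 120 degrees apart, hidden inside its lower end, 45.4 mm across.
- mouth (a point): Centre of the flat top rim of the open tank's neck, 182 mm above the bench; z up. The neck is 44 mm in diameter, 22 mm tall above the tank's sloping shoulder, its rim chamfered 1.5 mm. Home, the cap's inner face lies on this rim: cap_center is then 2.5 mm below this point. The cap turns freely (under 0.1 N m) until then; 0.15 to 0.3 N m on the rim is snug, 0.5 too much.
- thread (a point): A point on the neck's axis, 5 mm below the mouth, level with the top of the thread: outside, right-hand, three blunt starts 120 degrees apart, 49 mm over the crests, pitch 5.5 mm, lead 16.5 mm a turn, 0.7 mm axial play. Where the starts lie round the neck differs each time and is not given.
- tank: The open tank, fixed on the unit: aluminium, 80 mm in diameter; origin under its centre. The neck is part of it. Set on its neck, the cap rests on the thread with cap_center 5 to 10.5 mm above the mouth. Turned anticlockwise (at most 120 degrees) it rides up 2.6 mm a radian to 10.5 mm, then drops 5.5 mm, sometimes one side first. Then clockwise it sinks 2.6 mm a radian and is home in just under half a turn.
- tank2: The unit's second tank, fixed, of the same kind, 116 mm from the first (centre to centre), closed with the same kind of cap, whose top is 196 mm above the bench; origin under its centre, 62 mm above the bench.
- unit: The blasting unit's fixed white housing, 170 by 235 mm, 62 mm high, which carries both tanks side by side along its y; origin under its centre, gauge and knob on its -x face, a stylus parked along each end, up to 24 mm above the housing.
- jar: A closed white jar, 62 mm in diameter, 85 mm high; origin under its centre. To be left alone.
- disc_a: The lower of two stacked white ceramic discs, 98 mm in diameter, 14 mm thick; origin under its centre. To be left alone.
- disc_b: The upper of the two stacked discs, same size. To be left alone.
- model: A plaster cast of a row of teeth on a block, 50 by 62 by 29 mm; origin under its centre. To be left alone.
- cup: An open white scoop cup, 64 mm in diameter, 55 mm high; origin under its centre. To be left alone.
- wrench: A steel wrench lying on the bench, handle towards its -x. To be left alone.
- brush: A bench brush lying on the bench, handle towards its -x. To be left alone.
Mind the look-alikes: they are no part of the job. What is shaped like the part that bears cap_center but brown or green is not meant.

How it is judged:
On the way, in this order (a step that is already met when the one before it is completed fails the run):
1. backed off: the cap rides the thread up to the brink of the starts (cap_center 8.7 to 12 mm above the mouth, touching the tank) (contact force between cap and tank above 0.2 N and z of cap_center in the frame of mouth between 0.0087 and 0.012 m and horizontal distance between cap_center and mouth below 0.003 m), for 0.15 s.
2. the cap has dropped into the thread and runs in level (cap_center under 4.8 mm above the mouth) (z of cap_center in the frame of mouth between -0.001 and 0.0048 m and angle between cap_center's own z axis and vertical below 0.06 rad and horizontal distance between cap_center and mouth below 0.003 m), for 0.1 s.
At the end, for the whole second after the job is handed in: The cap is fully home on the open tank's neck: cap_center within 0.7 mm of its home height (2.5 mm below the mouth), within 2.5 mm of the neck's axis, level within 2 degrees, snug (bearing on the tank with over 10 N), at rest and let go (contact force between cap and tank above 10 N and z of cap_center in the frame of mouth below -0.0018 m and horizontal distance between cap_center and mouth below 0.0025 m and angle between cap_center's own z axis and vertical below 0.035 rad and contact force between cap and the fingers below 0.3 N and linear speed of cap below 0.01 m/s); the robot touches nothing.
It fails at once if the cap is forced: over 30 N against the tank before it is down on the rim (contact force between cap and tank above 30 N and z of cap_center in the frame of mouth above -0.001 m).
It fails at once if the cap is overtightened: all its contact forces on the tank together over 250 N (about 0.5 N m of tightening) (contact force between cap and tank above 250 N).
It fails at once if something else on the bench is moved by over 20 mm (distance of any of jar, disc_a, disc_b, model, cup, wrench, brush from where it was at the start of the episode above 0.02 m).
It also fails if it takes over 72 s, if anything falls off the work surface, if the arm or the gripper's body presses on something with over 40 N, if the wrist force passes 120 N, or if a joint passes its speed limit or range.

## Working session

There is one attempt and no reset: what is moved stays moved. The work goes in short steps, Python scripts to look and compute and a shell command to move; the robot and the scene stay as the last step left them, time stands still between calls to the robot, and variables do not carry over. Pictures are saved under pics/ and viewed, at most 10 in all, crops included, and the job is handed in when it is done.

```bash
mkdir -p pics; cat > h.py <<'E'
import numpy as np, cv2
from cell import readout, vision
def grab(n):
    d=vision.get_image(n); return d
def world(d):
    K=np.array(d["camera_matrix"]); z=d["z_map"]; h,w=z.shape
    u,v=np.meshgrid(np.arange(w),np.arange(h))
    xd=(u-K[0,2])/K[0,0]; yd=(v-K[1,2])/K[1,1]
    x,y=xd.copy(),yd.copy()
    for _ in range(8):
        s=1+d["k1"]*(x*x+y*y); x=xd/s; y=yd/s
    P=np.stack([x*z,-y*z,-z],-1)
    R=np.array(d["rotation"])
    if R.size==3: R=cv2.Rodrigues(R.astype(float))[0]
    W=P@R.T+np.array(d["position"]); W[z==0]=np.nan
    return W
E
python3 - <<'E'
from h import *
for n in("scene","top"):
    d=grab(n); cv2.imwrite(f"pics/{n}0.png",cv2.resize(d["pixels"],(800,600))); np.save(f"{n}_W.npy",world(d)); np.save(f"{n}_p.npy",d["pixels"])
    print(n,d["position"],np.shape(d["rotation"]),d["k1"])
s=readout.observe(); print(s)
E
```

```text
scene [ 1.48607075 -0.08097727  0.80072819] (3,) -0.08864494901730892
top [ 0.34377584 -0.0142545   1.33477413] (3,) -0.023452158924863933
{'clock': 0.1, 'joints': array([ 1.12043309,  0.4351329 ,  0.02497281,  1.57403378, -0.01159702,
        1.13394721, -0.07512901]), 'dq': array([-0.00188226, -0.00138327, -0.00044084, -0.0016563 ,  0.00038692,
        0.0004914 , -0.00074638]), 'joint_efforts': array([ 3.34670294e-03, -6.69121885e+01,  9.88073386e-01, -3.15146434e+01,
       -6.04540645e-02,  3.73093807e-02,  1.00184930e-04]), 'position': array([ 0.21279196, -0.58717625,  0.22602539]), 'ee_rot': array([-3.09293815e+00, -5.43137386e-01,  5.70077434e-04]), 'force': array([ 0.44003988, -0.30002657,  0.04488032]), 'ft_torque': array([-0.02850907, -0.00606972,  0.06087864]), 'gripper_force': 0.0, 'width': 0.9940253700624819}
```

View pics/scene0.png

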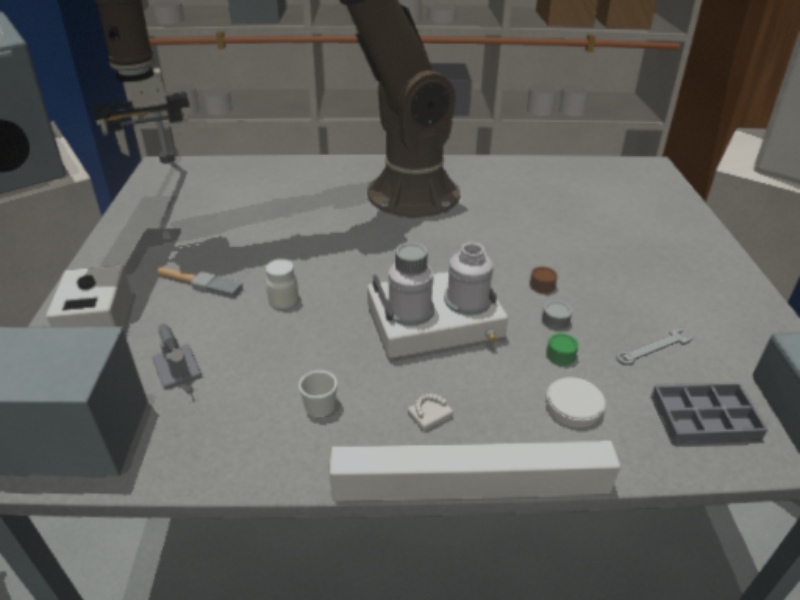

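View pics/top0.png

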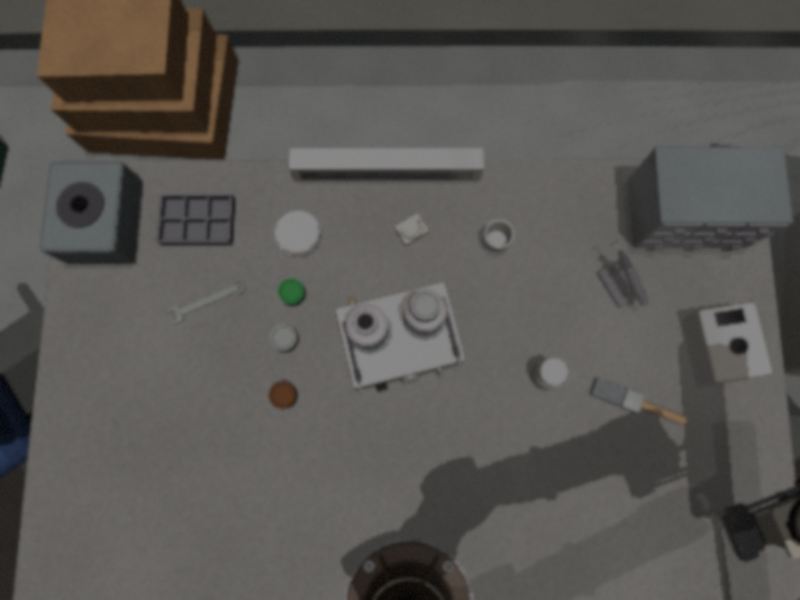

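Scene picture: the three look-alike round caps are brown (543,280), steel-grey (557,316) and green (562,348). In the top view they are at (282,394), (285,338) and (291,291). The grey one fits the description. The open tank is the left one in the top view, with its mouth at about (366,322). I'll measure the cap and mouth, and confirm with one crop.

```bash
python3 - <<'E'
from h import *
W=np.load("top_W.npy");p=np.load("top_p.npy");S=np.load("scene_W.npy");q=np.load("scene_p.npy")
a=cv2.resize(p[165:275,150:310],(640,440),interpolation=cv2.INTER_CUBIC);cv2.imwrite("pics/crop1.png",a)
def fit(W,c,r,zl,zh):
    u,v=c; w=W[v-r:v+r,u-r:u+r].reshape(-1,3); w=w[(w[:,2]>zl)&(w[:,2]<zh)]
    (x,y),R=cv2.minEnclosingCircle(w[:,:2].astype(np.float32))
    return len(w),w.mean(0).round(4),np.median(w[:,2]).round(4),(round(x,4),round(y,4),round(R,4)), ((w[:,:2].min(0)+w[:,:2].max(0))/2).round(4)
print("bench z",np.nanmedian(W[225:245,100:140,2]),np.nanmedian(S[300:320,170:200,2]))
print("cap top",fit(W,(182,216),16,.026,.045))
print("cap scene",fit(S,(356,199),14,.027,.045))
print("mouth top",fit(W,(234,206),18,.174,.19))
print("mouth scene",fit(S,(302,160),18,.174,.19))
print("cap2 top",fit(W,(272,198),22,.187,.205)); print("cap2 scene",fit(S,(263,162),20,.187,.205))
# tank bodies
print("tank1 all",fit(W,(234,206),24,.12,.19)); print("housing", fit(W,(256,214),50,.05,.07))
E
```

```text
bench z 0.0018209664473232134 -0.0006738223560931456
cap top (235, array([0.5344, 0.263 , 0.0329]), np.float64(0.0328), (0.5347, 0.2624, 0.0282), array([0.5344, 0.262 ]))
cap scene (151, array([0.5381, 0.2646, 0.0299]), np.float64(0.0295), (0.5381, 0.2643, 0.0287), array([0.5386, 0.2651]))
mouth top (118, array([0.5431, 0.0786, 0.1817]), np.float64(0.1824), (0.5437, 0.0791, 0.0245), array([0.5431, 0.0782]))
mouth scene (86, array([0.5487, 0.0801, 0.1781]), np.float64(0.1786), (0.548, 0.0809, 0.0233), array([0.5476, 0.0821]))
cap2 top (295, array([ 0.5711, -0.0328,  0.1962]), np.float64(0.1962), (0.5716, -0.0328, 0.0283), array([ 0.5709, -0.0328]))
cap2 scene (226, array([ 0.5768, -0.0313,  0.1919]), np.float64(0.1918), (0.5756, -0.0307, 0.0297), array([ 0.5763, -0.0309]))
tank1 all (602, array([0.5392, 0.0774, 0.1629]), np.float64(0.1611), (0.5431, 0.0793, 0.0415), array([0.5426, 0.0795]))
housing (2219, array([0.5181, 0.0141, 0.0635]), np.float64(0.0638), (0.5369, 0.0171, 0.1415), array([0.5369, 0.0176]))
```

View pics/crop1.png

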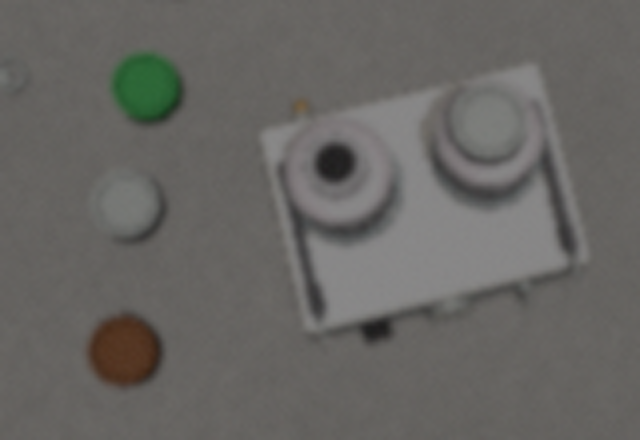

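The crop confirms it: the grey cap is at crop (126,204), the bare threaded neck of the open tank is at (335,162), and tank2 is closed. Top-camera estimates are cap (0.535, 0.262) and mouth (0.5435, 0.079), and their heights match the stated sizes. Next I raise the arm and travel to above the cap.

```bash
cat > off.py <<'E'
import sys
from h import *
# python3 off.py x y z yawdeg -> remaining shift in tool axes (units 4cm), turn units (4deg, +=cw)
s=readout.observe(); R=cv2.Rodrigues(s["ee_rot"])[0]; t=np.array(list(map(float,sys.argv[1:4])))
yaw=np.degrees(np.arctan2(R[1,0],R[0,0]))
print("pos",s["position"].round(4),"yaw",yaw.round(2),"tilt",np.degrees(np.arccos(-R[2,2])).round(2),"q",s["joints"].round(2),"F",s["force"].round(2),"w",round(s["width"],3),"t",s["clock"])
print("units",(R.T@(t-s["position"])/.04).round(3),"turn",round(-(float(sys.argv[4])-yaw)/4,2) if len(sys.argv)>4 else "")
E
python3 -m creep '[[0,0,-0.9,0,1],[0,0,-0.9,0,1],[0.82,-0.96,0,0,1],[0.82,-0.96,0,0,1],[0.82,-0.96,0,0,1],[0.82,-0.96,0,0,1],[0.82,-0.96,0,0,1],[0.82,-0.96,0,0,1],[0.82,-0.96,0,0,1],[0.82,-0.96,0,0,1],[0.82,-0.96,0,0,1]]' 20
python3 off.py 0.535 0.262 0.1 110
```

```text
clock: 1.48
position: [0.3729, -0.1605, 0.2986]
ee_rot: [3.094, 0.543, -0.0]
force: [1.0, -0.4, 0.8]
width: 0.997
gripper_force: 0.0
pos [ 0.3729 -0.1605  0.2986] yaw 19.91 tilt 0.01 q [ 0.58  0.03 -0.31  1.92  0.01  1.19 -0.96] F [ 1.03 -0.39  0.76] w 0.997 t 1.475
units [ 7.408 -8.551  4.964] turn -22.52
```

```bash
python3 -m creep '[[0.82,-0.95,0,0,1],[0.82,-0.95,0,0,1],[0.82,-0.95,0,0,1],[0.82,-0.95,0,0,1],[0.82,-0.95,0,0,1],[0.82,-0.95,0,0,1],[0.82,-0.95,0,0,1],[0.82,-0.95,0,0,1],[0.83,-0.95,0,0,1]]'
python3 -m creep '[[0,0,0.5,-1,1],[0,0,0.5,-1,1],[0,0,0.5,-1,1],[0,0,0.5,-1,1],[0,0,0.5,-1,1],[0,0,0.5,-1,1],[0,0,0.5,-1,1],[0,0,0.5,-1,1],[0,0,0.4,-1,1],[0,0,0.4,-1,1],[0,0,0.4,-1,1],[0,0,0,-1,1]]'
python3 off.py 0.535 0.262 0.006 90
```

```text
clock: 2.6
position: [0.5346, 0.2614, 0.2983]
ee_rot: [3.094, 0.543, -0.001]
force: [-0.1, -0.4, 1.0]
width: 0.998
gripper_force: 0.0
clock: 4.1
position: [0.5332, 0.2593, 0.0889]
ee_rot: [-2.604, -1.758, 0.005]
force: [0.2, 0.3, 0.0]
width: 1.0
gripper_force: 0.0
pos [0.5332 0.2593 0.0889] yaw 68.05 tilt 0.18 q [-0.06  0.64 -0.72  1.76  0.51  0.94 -1.37] F [0.22 0.32 0.  ] w 1.0 t 4.1
units [0.084 0.019 2.073] turn -5.49
```

```bash
python3 -m creep '[[0.08,0.02,0.5,0,1],[0,0,0.5,0,1],[0,0,0.5,0,1],[0,0,0.5,0,1],[0,0,0,0,0.5],[0,0,0,0,0.5],[0,0,0,0,0.5],[0,0,0,0,0.5],[0,0,0,0,0.5],[0,0,0,0,0.5]]' 10
python3 off.py 0.535 0.262 0.007 158
```

```text
clock: 5.35
position: [0.5364, 0.2631, 0.0113]
ee_rot: [2.606, 1.755, 0.001]
force: [-0.3, -0.4, 5.2]
width: 0.617
gripper_force: 10.0
pos [0.5364 0.2631 0.0113] yaw 67.92 tilt 0.05 q [-0.11  0.74 -0.65  1.8   0.6   0.81 -1.45] F [-0.35 -0.4   5.2 ] w 0.617 t 5.35
units [-0.038 -0.023  0.108] turn -22.52
```

```bash
python3 -m creep '[[0,0,0,0,1],[0,0,0,0,1],[0,0,0,0,1],[0,0,0,-1,1],[0,0,0,-1,1],[0,0,0,-1,1],[0,0,0,-1,1],[0,0,0,-1,1],[0,0,0,-1,1],[0,0,0,-1,1],[0,0,0,-1,1],[0,0,0,-1,1]]'
python3 -m creep '[[0,0,0,-1,1],[0,0,0,-1,1],[0,0,0,-1,1],[0,0,0,-1,1],[0,0,0,-1,1],[0,0,0,-1,1],[0,0,0,-1,1],[0,0,0,-1,1],[0,0,0,-1,1],[0,0,0,-1,1],[0,0,0,-1,1],[0,0,0,-1,1]]'
python3 off.py 0.536 0.263 0.007 158
```

```text
clock: 6.85
position: [0.536, 0.2627, 0.0106]
ee_rot: [-1.933, -2.476, 0.0]
force: [-0.2, 0.4, 0.2]
width: 1.0
gripper_force: 0.0
clock: 8.35
position: [0.5361, 0.2627, 0.0105]
ee_rot: [-0.759, -3.048, 0.0]
force: [-0.6, 0.6, -0.6]
width: 1.003
gripper_force: 0.0
pos [0.5361 0.2627 0.0105] yaw 152.04 tilt 0.02 q [ 0.07  0.88 -0.98  1.79  0.87  0.98 -0.19] F [-0.56  0.55 -0.59] w 1.003 t 8.35
units [0.006 0.007 0.089] turn -1.49
```

```bash
python3 -m creep '[[0,0,0.09,0,1],[0,0,0,0,0.5],[0,0,0,0,0.5],[0,0,0,0,0.5],[0,0,0,0,0.5],[0,0,0,0,0.5]]' 10
python3 off.py 0.536 0.263 0.007 68
```

```text
clock: 9.1
position: [0.5362, 0.2629, 0.0072]
ee_rot: [0.762, 3.048, 0.0]
force: [0.9, 0.2, 0.1]
width: 0.617
gripper_force: 10.0
pos [0.5362 0.2629 0.0072] yaw 151.92 tilt 0.02 q [ 0.07  0.88 -0.98  1.79  0.88  0.98 -0.2 ] F [0.88 0.15 0.07] w 0.617 t 9.1
units [ 0.005 -0.001  0.006] turn 20.98
```

```bash
python3 -m creep '[[0,0,0,0,0.5],[0,0,-0.5,0,0.5],[0,0,-1,0,0.5],[0,0,-1,0,0.5],[0,0,-1,0,0.5],[0,0,-1,0,0.5],[0,0,-1,0,0.5],[0,0,-0.5,0,0.5]]' 25
python3 off.py 0.5455 0.0795 0.240 152
```

```text
clock: 10.1
position: [0.536, 0.2635, 0.2502]
ee_rot: [0.761, 3.046, 0.003]
force: [0.2, -0.0, -3.3]
width: 0.618
gripper_force: 25.0
pos [0.536  0.2635 0.2502] yaw 151.95 tilt 0.16 q [ 0.17  0.63 -1.17  1.55  0.59  1.35  0.02] F [ 0.23 -0.02 -3.31] w 0.618 t 10.1
units [-2.373 -3.95   0.248] turn -0.01
```

```bash
python3 -m creep '[[-0.4,-0.66,0,0,0.5],[-0.4,-0.66,0,0,0.5],[-0.4,-0.66,0,0,0.5],[-0.4,-0.66,0,0,0.5],[-0.4,-0.66,0,0,0.5],[-0.37,-0.65,0,0,0.5],[0,0,0,0,0.5],[0,0,0,0,0.5]]'
python3 off.py 0.5455 0.0795 0.225 152
python3 - <<'E'
from h import *
d=grab("scene");W=world(d);p=d["pixels"]
cv2.imwrite("pics/s1.png",cv2.resize(p[90:240,210:410],(800,600),interpolation=cv2.INTER_CUBIC))
np.save("s1_W.npy",W)
E
```

```text
clock: 11.1
position: [0.5449, 0.0793, 0.2471]
ee_rot: [-0.761, -3.047, -0.0]
force: [0.0, 0.8, -2.9]
width: 0.615
gripper_force: 25.0
pos [0.5449 0.0793 0.2471] yaw 151.95 tilt 0.03 q [ 0.56  0.57 -1.2   1.66  0.55  1.3   0.33] F [ 0.02  0.77 -2.93] w 0.615 t 11.1
units [-0.011  0.011  0.552] turn -0.01
```

View pics/s1.png

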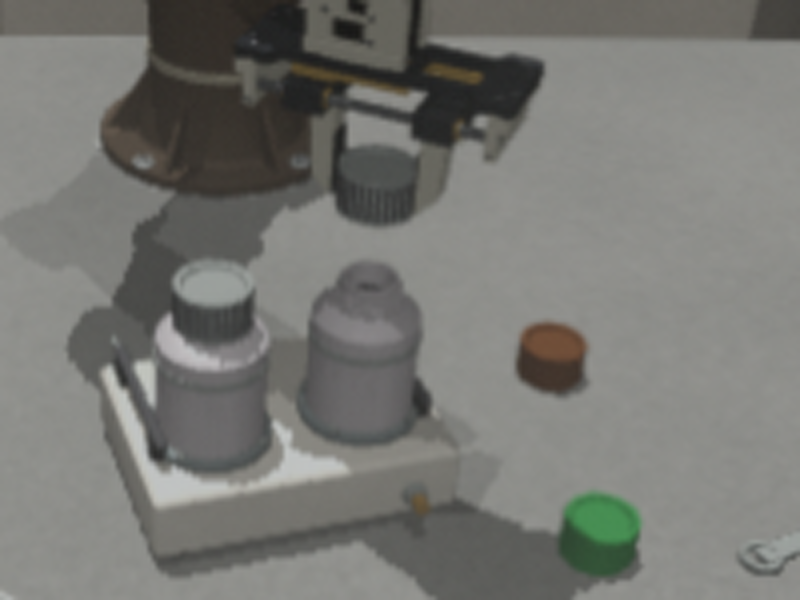

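The cap is held level at (376,185), with the bare neck below it at (367,280). I'll refine the lateral offset from this same picture.

```bash
python3 - <<'E'
from h import *
from scipy.optimize import least_squares
W=np.load("s1_W.npy"); 
def cyl(c0,rad,zl,zh,c):
    u,v,r=c; w=W[v-r:v+r,u-r:u+r].reshape(-1,3); w=w[(w[:,2]>zl)&(w[:,2]<zh)&(np.hypot(w[:,0]-c0[0],w[:,1]-c0[1])<rad+.008)&(np.hypot(w[:,0]-c0[0],w[:,1]-c0[1])>rad-.008)&(w[:,0]>c0[0])]
    f=lambda p:np.hypot(w[:,0]-p[0],w[:,1]-p[1])-rad
    s=least_squares(f,c0,loss="soft_l1",f_scale=.001);return len(w),s.x.round(4),np.std(f(s.x)).round(4)
# scene pixels = 210+u/4, 90+v/4
print("held cap",cyl((.547,.081),.0285,.24,.268,(304,136,22)))
print("cap2",cyl((.575,-.031),.0285,.168,.19,(263,165,22)))
print("tank1",cyl((.547,.081),.040,.07,.125,(301,182,25)))
print("tank1b",cyl((.547,.081),.040,.09,.135,(301,175,25)))
print("tank2",cyl((.575,-.031),.040,.07,.125,(263,190,28)))
w=W[120:150,285:325].reshape(-1,3);w=w[(w[:,2]>.2655)&(w[:,2]<.28)&(abs(w[:,0]-.547)<.033)]
print("captop",w.mean(0),cv2.minEnclosingCircle(w[:,:2].astype(np.float32)))
E
```

```text
held cap (194, array([0.5459, 0.0808]), np.float64(0.0023))
cap2 (131, array([ 0.5729, -0.031 ]), np.float64(0.0014))
tank1 (441, array([0.5452, 0.0815]), np.float64(0.002))
tank1b (332, array([0.5451, 0.0814]), np.float64(0.0015))
tank2 (451, array([ 0.5738, -0.0313]), np.float64(0.0021))
captop [0.55008883 0.07910185 0.27035776] ((0.5491849780082703, 0.08036334067583084), 0.04638513922691345)
```

```bash
python3 -m creep '[[0,0.01,0.4,0,0.5],[0,0,0.4,0,0.5],[0,0,0.3,0,0.5],[0,0,0.2,0,0.5],[0,0,0.1,0,0.5],[0,0,0,0,0.5]]'
python3 off.py 0.5447 0.0797 0.183 152
```

```text
clock: 11.9
position: [0.5456, 0.0792, 0.1911]
ee_rot: [-0.762, -3.048, -0.0]
force: [-0.0, -0.3, -1.8]
width: 0.611
gripper_force: 25.0
pos [0.5456 0.0792 0.1911] yaw 151.92 tilt 0.01 q [ 0.53  0.62 -1.16  1.74  0.61  1.2   0.28] F [-0.02 -0.29 -1.81] w 0.611 t 11.9
units [0.026 0.001 0.202] turn -0.02
```

```bash
python3 -m creep '[[0.02,0,0.05,0,0.5],[0,0,0.05,0,0.5],[0,0,0,0,0.5]]'; python3 -m creep '[[0,0,0.05,0,0.5],[0,0,0,0,0.5]]'
python3 -m creep '[[0,0,0.05,0,0.5],[0,0,0,0,0.5]]'
python3 off.py 0.5447 0.0797 0.180 152
```

```text
clock: 12.28
position: [0.5448, 0.0795, 0.1871]
ee_rot: [0.762, 3.048, -0.0]
force: [0.4, -0.3, -1.9]
width: 0.613
gripper_force: 25.0
clock: 12.52
position: [0.5447, 0.0797, 0.185]
ee_rot: [-0.762, -3.048, -0.0]
force: [0.1, 0.1, -2.7]
width: 0.618
gripper_force: 25.0
clock: 12.78
position: [0.5446, 0.0797, 0.1829]
ee_rot: [-0.762, -3.047, -0.0]
force: [-0.4, 0.8, -2.9]
width: 0.616
gripper_force: 25.0
pos [0.5446 0.0797 0.1829] yaw 151.94 tilt 0.02 q [ 0.52  0.63 -1.15  1.75  0.62  1.18  0.27] F [-0.45  0.79 -2.87] w 0.616 t 12.775
units [-0.001  0.001  0.073] turn -0.02
```

```bash
python3 -m creep '[[0,0,0.04,0,0.5],[0,0,0,0,0.5]]'; python3 -m creep '[[0,0,0.04,0,0.5],[0,0,0,0,0.5]]'
python3 off.py 0.5447 0.0797 0.180 152
```

```text
clock: 13.02
position: [0.5447, 0.0796, 0.1814]
ee_rot: [-0.762, -3.048, -0.0]
force: [-0.0, 2.1, -2.8]
width: 0.616
gripper_force: 25.0
clock: 13.28
position: [0.5447, 0.0796, 0.1798]
ee_rot: [-0.762, -3.048, -0.0]
force: [-0.9, 1.8, -3.7]
width: 0.611
gripper_force: 25.0
pos [0.5447 0.0796 0.1798] yaw 151.93 tilt 0.02 q [ 0.52  0.63 -1.15  1.76  0.62  1.18  0.27] F [-0.94  1.84 -3.73] w 0.611 t 13.275
units [ 0.001  0.001 -0.006] turn -0.02
```

```bash
python3 -m creep '[[0,0,0.03,0,0.5],[0,0,0,0,0.5]]'; python3 -m creep '[[0,0,0.03,0,0.5],[0,0,0,0,0.5]]'
```

```text
clock: 13.52
position: [0.5448, 0.0797, 0.1788]
ee_rot: [0.762, 3.048, 0.0]
force: [-1.1, 2.2, -1.3]
width: 0.614
gripper_force: 25.0
clock: 13.78
position: [0.5451, 0.0797, 0.1784]
ee_rot: [0.762, 3.047, -0.0]
force: [-4.1, 0.0, 7.9]
width: 0.615
gripper_force: 25.0
```

```bash
python3 -m creep '[[0,0,-0.01,-1,0.5],[0,0,-0.004,-1,0.5],[0,0,-0.004,-1,0.5],[0,0,-0.004,-1,0.5],[0,0,-0.004,-1,0.5],[0,0,-0.004,-1,0.5]]'
python3 off.py 0.5447 0.0797 0.180 152
```

```text
clock: 14.52
position: [0.5452, 0.0801, 0.1796]
ee_rot: [0.108, 3.139, 0.001]
force: [-2.8, 1.5, 5.3]
width: 0.614
gripper_force: 25.0
pos [0.5452 0.0801 0.1796] yaw 176.05 tilt 0.07 q [ 0.55  0.66 -1.21  1.75  0.66  1.2   0.65] F [-2.83  1.5   5.35] w 0.614 t 14.525
units [ 0.011 -0.01  -0.011] turn 6.01
```

```bash
python3 -m creep '[[0,0,-0.004,-1,0.5],[0,0,-0.004,-1,0.5],[0,0,-0.005,-1,0.5],[0,0,-0.004,-1,0.5],[0,0,-0.005,-1,0.5],[0,0,-0.004,-1,0.5],[0,0,-0.005,-1,0.5]]'
python3 off.py 0.5447 0.0797 0.180 152
```

```text
clock: 15.4
position: [0.5453, 0.0802, 0.1809]
ee_rot: [-0.654, 3.071, 0.001]
force: [-2.7, 1.1, 5.1]
width: 0.613
gripper_force: 25.0
pos [0.5453 0.0802 0.1809] yaw -155.95 tilt 0.09 q [ 0.56  0.67 -1.24  1.75  0.68  1.22  1.13] F [-2.66  1.07  5.08] w 0.613 t 15.4
units [ 0.018 -0.005  0.021] turn -76.99
```

```bash
python3 -m creep '[[0,0,-0.004,-1,0.5],[0,0,-0.004,-1,0.5],[0,0,-0.005,-1,0.5],[0,0,-0.004,-1,0.5],[0,0,-0.005,-1,0.5],[0,0,-0.004,-1,0.5]]'
python3 off.py 0.5447 0.0797 0.180 152
```

```text
clock: 16.15
position: [0.5453, 0.0803, 0.1819]
ee_rot: [-1.278, 2.868, 0.001]
force: [-0.7, 2.3, 4.6]
width: 0.616
gripper_force: 25.0
pos [0.5453 0.0803 0.1819] yaw -131.95 tilt 0.1 q [ 0.56  0.68 -1.25  1.75  0.68  1.23  1.54] F [-0.7   2.33  4.63] w 0.616 t 16.15
units [0.021 0.001 0.047] turn -70.99
```

```bash
for i in 1; do python3 -m creep '[[0,0,-0.004,-1,0.5],[0,0,-0.004,-1,0.5],[0,0,-0.005,-1,0.5]]'; done; python3 -m creep '[[0,0,-0.004,-1,0.5],[0,0,-0.004,-1,0.5]]'; python3 -m creep '[[0,0,-0.004,-1,0.5],[0,0,-0.002,-1,0.5]]'
```

```text
clock: 16.52
position: [0.5453, 0.0802, 0.1823]
ee_rot: [-1.571, 2.719, 0.0]
force: [-2.3, 3.0, 3.8]
width: 0.616
gripper_force: 25.0
clock: 16.77
position: [0.5454, 0.0797, 0.1822]
ee_rot: [-1.757, 2.603, -0.0]
force: [-1.0, 2.3, -0.9]
width: 0.615
gripper_force: 25.0
clock: 17.02
position: [0.5451, 0.0796, 0.182]
ee_rot: [-1.935, 2.474, 0.0]
force: [-1.2, 2.4, -2.4]
width: 0.614
gripper_force: 25.0
```

The upward force vanished after about 104° anticlockwise, so the cap is over the thread starts. I'll lower it gently.

```bash
python3 -m creep '[[0,0,0.02,-1,0.5],[0,0,0.02,0,0.5],[0,0,0,0,0.5]]'; python3 -m creep '[[0,0,0.03,0,0.5],[0,0,0,0,0.5]]';
```

```text
clock: 17.4
position: [0.5448, 0.0795, 0.1803]
ee_rot: [2.016, -2.409, -0.0]
force: [-0.9, 2.5, -3.5]
width: 0.614
gripper_force: 25.0
clock: 17.65
position: [0.5448, 0.0795, 0.1791]
ee_rot: [2.017, -2.408, -0.0]
force: [-0.7, 0.9, -3.2]
width: 0.614
gripper_force: 25.0
```

```bash
python3 -m creep '[[0,0,0.02,0,0.5],[0,0,0.01,0,0.5],[0,0,0,0,0.5]]'; python3 -m creep '[[0,0,0.015,0,0.5],[0,0,0,0,0.5]]'; python3 off.py 0.5447 0.0797 0.170 152
```

```text
clock: 18.02
position: [0.5449, 0.0796, 0.1783]
ee_rot: [-2.018, 2.408, -0.0]
force: [-1.8, 1.2, 1.7]
width: 0.615
gripper_force: 25.0
clock: 18.27
position: [0.5449, 0.0797, 0.178]
ee_rot: [-2.018, 2.408, -0.001]
force: [-2.5, 0.3, 5.9]
width: 0.615
gripper_force: 25.0
pos [0.5449 0.0797 0.178 ] yaw -100.08 tilt 0.03 q [ 0.56  0.69 -1.25  1.76  0.69  1.22  2.09] F [-2.51  0.34  5.91] w 0.615 t 18.275
units [0.    0.006 0.201] turn -63.02
```

```bash
python3 -m creep '[[0,0,0.002,1,0.5],[0,0,0.004,1,0.5],[0,0,0.005,1,0.5],[0,0,0.004,1,0.5],[0,0,0.005,1,0.5],[0,0,0.004,1,0.5]]'; python3 off.py 0.5447 0.0797 0.170 152
```

```text
clock: 19.02
position: [0.5449, 0.0796, 0.177]
ee_rot: [-1.47, 2.776, -0.001]
force: [-2.3, 0.6, 4.8]
width: 0.61
gripper_force: 25.0
pos [0.5449 0.0796 0.177 ] yaw -124.2 tilt 0.03 q [ 0.52  0.63 -1.15  1.76  0.62  1.17  1.73] F [-2.29  0.59  4.8 ] w 0.61 t 19.025
units [0.001 0.006 0.175] turn -69.05
```

```bash
R='[[0,0,0.004,1,0.5]]'; python3 -m creep '[[0,0,0.004,1,0.5],[0,0,0.005,1,0.5],[0,0,0.004,1,0.5],[0,0,0.005,1,0.5],[0,0,0.004,1,0.5],[0,0,0.005,1,0.5],[0,0,0.004,1,0.5],[0,0,0.005,1,0.5]]'; python3 -m creep '[[0,0,0.004,1,0.5],[0,0,0.005,1,0.5],[0,0,0.004,1,0.5],[0,0,0.005,1,0.5],[0,0,0.004,1,0.5],[0,0,0.005,1,0.5],[0,0,0.004,1,0.5],[0,0,0.005,1,0.5]]'; python3 off.py 0.5447 0.0797 0.170 152
```

```text
clock: 20.02
position: [0.5449, 0.0795, 0.1755]
ee_rot: [-0.648, 3.074, -0.001]
force: [-1.9, 1.4, 3.9]
width: 0.613
gripper_force: 25.0
clock: 21.02
position: [0.5448, 0.0795, 0.174]
ee_rot: [0.224, 3.133, -0.001]
force: [-2.5, -0.3, 3.7]
width: 0.619
gripper_force: 25.0
pos [0.5448 0.0795 0.174 ] yaw 171.81 tilt 0.04 q [ 0.37  0.51 -0.87  1.77  0.44  1.06  0.77] F [-2.51 -0.34  3.72] w 0.619 t 21.025
units [0.004 0.006 0.1  ] turn 4.95
```

```bash
python3 -m creep '[[0,0,0.004,1,0.5],[0,0,0.005,1,0.5],[0,0,0.004,1,0.5],[0,0,0.005,1,0.5],[0,0,0.004,1,0.5],[0,0,0.005,1,0.5],[0,0,0.004,1,0.5]]'; python3 -c "
from h import *
print(readout.observe()['ft_torque'])"; python3 -m creep '[[0,0,0.004,1,0.5],[0,0,0.005,1,0.5],[0,0,0.004,1,0.5],[0,0,0.005,1,0.5],[0,0,0.004,1,0.5],[0,0,0.005,1,0.5]]'; python3 -c "
from h import *
s=readout.observe();print(s['ft_torque'],s['joints'])"
```

```text
clock: 21.9
position: [0.545, 0.0796, 0.1728]
ee_rot: [0.975, 2.986, -0.0]
force: [-2.2, 1.5, 2.6]
width: 0.612
gripper_force: 25.0
[0.24395625 0.44319764 0.01480283]
clock: 22.65
position: [0.5449, 0.0795, 0.1717]
ee_rot: [1.575, 2.718, -0.0]
force: [-2.5, 0.8, 3.5]
width: 0.613
gripper_force: 25.0
[0.14048744 0.38216036 0.09440163] [ 0.22926133  0.45016244 -0.64541602  1.78681564  0.3149622   1.00915375
 -0.01798937]
```

```bash
cat > t.py <<'E'
from h import *
s=readout.observe();R=cv2.Rodrigues(s["ee_rot"])[0]
print("Mz",s['ft_torque'][2].round(3),"z",s["position"][2].round(5),"yaw",np.degrees(np.arctan2(R[1,0],R[0,0])).round(2),"Fz",s["force"][2].round(1),"tau7",s["joint_efforts"][6].round(3),"q7",s["joints"][6].round(3))
E
python3 t.py; python3 -m creep '[[0,0,0.004,1,0.5],[0,0,0.005,1,0.5],[0,0,0.004,1,0.5]]' >/dev/null;python3 t.py; python3 -m creep '[[0,0,0.005,1,0.5],[0,0,0.004,1,0.5]]'>/dev/null; python3 t.py;
```

```text
Mz 0.094 z 0.17166 yaw 119.81 Fz 3.5 tau7 0.967 q7 -0.018
Mz 0.021 z 0.17113 yaw 107.81 Fz 3.2 tau7 0.974 q7 -0.203
Mz 0.056 z 0.17078 yaw 99.81 Fz 2.7 tau7 0.974 q7 -0.327
```

```bash
python3 -m creep '[[0,0,0.002,0.5,0.5],[0,0,0.002,0.5,0.5]]' >/dev/null;python3 t.py; python3 -m creep '[[0,0,0.002,0.5,0.5],[0,0,0.002,0.5,0.5]]'>/dev/null; python3 t.py;python3 -m creep '[[0,0,0.002,0.5,0.5]]'>/dev/null; python3 t.py
```

```text
Mz 0.056 z 0.17055 yaw 95.86 Fz 5.1 tau7 0.447 q7 -0.387
Mz 0.064 z 0.17033 yaw 91.84 Fz 4.8 tau7 0.449 q7 -0.45
Mz 0.061 z 0.17023 yaw 89.84 Fz 6.3 tau7 0.453 q7 -0.481
```

```bash
python3 -m creep '[[0,0,0.002,0.5,0.5]]'>/dev/null; python3 t.py;python3 -m creep '[[0,0,0.002,0.5,0.5]]'>/dev/null; python3 t.py
```

```text
Mz 0.094 z 0.17014 yaw 87.84 Fz 6.1 tau7 0.446 q7 -0.512
Mz 0.056 z 0.17012 yaw 85.84 Fz 6.2 tau7 0.447 q7 -0.543
```

```bash
python3 -m creep '[[0,0,0.001,0.3,0.5]]'>/dev/null; python3 t.py;python3 -m creep '[[0,0,0.001,0.3,0.5]]'>/dev/null; python3 t.py;python3 -m creep '[[0,0,0.001,0.3,0.5]]'>/dev/null; python3 t.py;python3 -m creep '[[0,0,0.001,0.3,0.5]]'>/dev/null; python3 t.py
```

```text
Mz 0.089 z 0.17012 yaw 84.66 Fz 4.3 tau7 0.142 q7 -0.561
Mz 0.113 z 0.17011 yaw 83.47 Fz 6.1 tau7 0.242 q7 -0.58
Mz 0.069 z 0.17014 yaw 82.27 Fz 7.2 tau7 0.241 q7 -0.598
Mz 0.08 z 0.1701 yaw 81.07 Fz 6.3 tau7 0.236 q7 -0.617
```

```bash
python3 -m creep '[[0,0,0,0.3,0.5]]' 15 >/dev/null; python3 t.py;python3 -m creep '[[0,0,0,0.3,0.5]]'>/dev/null; python3 t.py;python3 -m creep '[[0,0,0,0.3,0.5]]'>/dev/null; python3 t.py
```

```text
Mz 0.13 z 0.17008 yaw 79.87 Fz 7.3 tau7 0.233 q7 -0.636
Mz 0.072 z 0.17009 yaw 78.68 Fz 7.3 tau7 0.232 q7 -0.654
Mz 0.073 z 0.17012 yaw 77.47 Fz 6.6 tau7 0.24 q7 -0.673
```

```bash
python3 -m creep '[[0,0,0,0.3,0.5]]'>/dev/null; python3 t.py;python3 -m creep '[[0,0,0,0.3,0.5]]'>/dev/null; python3 t.py
```

```text
Mz 0.131 z 0.1701 yaw 76.27 Fz 6.2 tau7 0.235 q7 -0.692
Mz 0.107 z 0.17009 yaw 75.07 Fz 6.7 tau7 0.237 q7 -0.71
```

```bash
python3 -m creep '[[0,0,0,0.3,0.5]]'>/dev/null; python3 t.py;python3 -m creep '[[0,0,0,0.3,0.5]]'>/dev/null; python3 t.py
```

```text
Mz 0.064 z 0.17011 yaw 73.87 Fz 7.0 tau7 0.236 q7 -0.729
Mz 0.106 z 0.17009 yaw 72.67 Fz 6.0 tau7 0.235 q7 -0.748
```

```bash
python3 -m creep '[[0,0,0,0.3,0.5]]'>/dev/null; python3 t.py;python3 -m creep '[[0,0,0,0.3,0.5]]'>/dev/null; python3 t.py;python3 -m creep '[[0,0,0,0.3,0.5]]'>/dev/null; python3 t.py
```

```text
Mz 0.066 z 0.1701 yaw 71.47 Fz 7.0 tau7 0.233 q7 -0.766
Mz 0.067 z 0.17013 yaw 70.27 Fz 7.1 tau7 0.23 q7 -0.785
Mz 0.072 z 0.17012 yaw 69.07 Fz 6.7 tau7 0.226 q7 -0.804
```

```bash
python3 -m creep '[[0,0,0,0.25,0.5]]'>/dev/null; python3 t.py;python3 -m creep '[[0,0,0,0.25,0.5]]'>/dev/null; python3 t.py
```

```text
Mz 0.034 z 0.1701 yaw 68.08 Fz 6.5 tau7 0.147 q7 -0.819
Mz 0.091 z 0.17007 yaw 67.08 Fz 7.0 tau7 0.179 q7 -0.835
```

```bash
python3 -m creep '[[0,0,-0.01,0.3,0.5]]'>/dev/null; python3 t.py;python3 -m creep '[[0,0,0,0.3,0.5]]'>/dev/null; python3 t.py;python3 -m creep '[[0,0,0,0.3,0.5]]'>/dev/null; python3 t.py
```

```text
Mz 0.086 z 0.17015 yaw 65.87 Fz 1.7 tau7 0.298 q7 -0.853
Mz 0.043 z 0.17013 yaw 64.65 Fz 3.7 tau7 0.253 q7 -0.872
Mz 0.064 z 0.17012 yaw 63.45 Fz 3.6 tau7 0.243 q7 -0.891
```

```bash
python3 -m creep '[[0,0,0,0.3,0.5]]'>/dev/null; python3 t.py;python3 -m creep '[[0,0,0,0.3,0.5]]'>/dev/null; python3 t.py; python3 - <<'E'
from h import *
d=grab("scene");cv2.imwrite("pics/s2.png",cv2.resize(d["pixels"][100:220,230:390],(800,600),interpolation=cv2.INTER_CUBIC))
E
```

```text
Mz 0.089 z 0.17013 yaw 62.25 Fz 3.0 tau7 0.219 q7 -0.91
Mz 0.125 z 0.17013 yaw 61.05 Fz 5.0 tau7 0.19 q7 -0.928
```

View pics/s2.png

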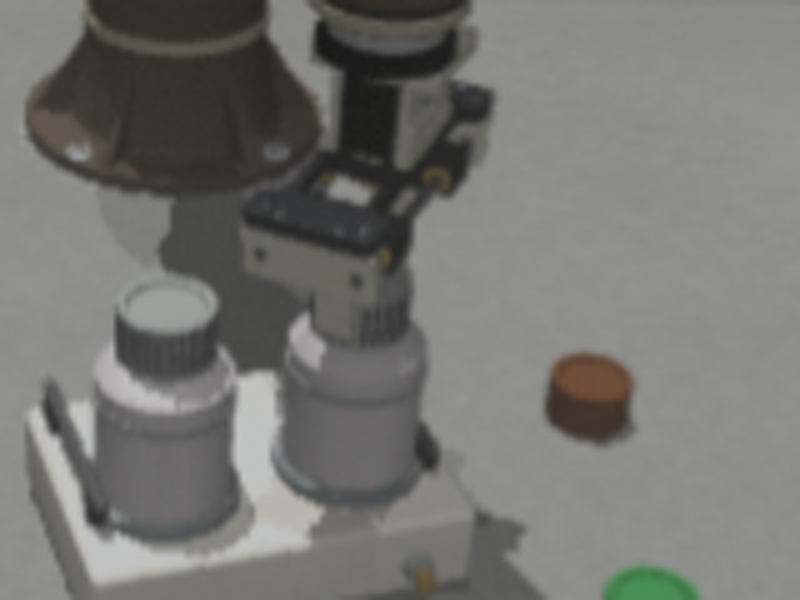

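The cap sits down on the neck at (360,310), level with tank2's closed cap. A light upward pull will show whether thread play is left.

```bash
python3 -m creep '[[0,0,-0.015,0,0.5],[0,0,0,0,0.5]]' >/dev/null; python3 t.py; python3 -m creep '[[0,0,-0.01,0,0.5],[0,0,0,0,0.5]]' >/dev/null; python3 t.py
```

```text
Mz -0.06 z 0.17023 yaw 61.13 Fz -5.3 tau7 0.018 q7 -0.927
Mz 0.006 z 0.17039 yaw 61.12 Fz -11.7 tau7 0.012 q7 -0.926
```

```bash
python3 -m creep '[[0,0,0.02,0,0.5],[0,0,0,0,0.5]]' 30 >/dev/null; python3 t.py; python3 -m creep '[[0,0,0,0.25,0.5]]' >/dev/null; python3 t.py;  python3 -m creep '[[0,0,0,0.25,0.5]]' >/dev/null; python3 t.py
```

```text
Mz -0.001 z 0.17026 yaw 61.12 Fz -6.1 tau7 -0.032 q7 -0.927
Mz 0.121 z 0.17022 yaw 60.08 Fz -5.6 tau7 0.346 q7 -0.943
Mz 0.137 z 0.17024 yaw 59.05 Fz -5.0 tau7 0.155 q7 -0.959
```

```bash
python3 -m creep '[[0,0,0,0.25,0.5]]' >/dev/null; python3 t.py; python3 -m creep '[[0,0,0,0.25,0.5]]' >/dev/null; python3 t.py
```

```text
Mz 0.111 z 0.17021 yaw 58.06 Fz -5.3 tau7 0.11 q7 -0.975
Mz 0.176 z 0.17022 yaw 57.07 Fz -5.4 tau7 0.079 q7 -0.99
```

```bash
python3 -m creep '[[0,0,0,0,0.5],[0,0,0,0.15,0.5]]' 45 >/dev/null; python3 t.py; python3 -m creep '[[0,0,0,0.2,0.5]]' >/dev/null; python3 t.py;  python3 -m creep '[[0,0,0,0.2,0.5]]' >/dev/null; python3 t.py
```

```text
Mz 0.184 z 0.1702 yaw 56.51 Fz -5.0 tau7 0.035 q7 -0.999
Mz 0.224 z 0.17022 yaw 55.7 Fz -5.4 tau7 0.009 q7 -1.012
Mz 0.255 z 0.1702 yaw 54.9 Fz -5.6 tau7 -0.056 q7 -1.024
```

Torque has risen to about 0.25 N·m at the home height, so the cap is snug. I'll release it and retreat upward.

```bash
python3 -m creep '[[0,0,0,0,0.8],[0,0,0,0,0.9],[0,0,0,0,1],[0,0,0,0,1]]' && python3 t.py && python3 -m creep '[[0,0,-0.3,0,1],[0,0,-0.6,0,1],[0,0,-1,0,1],[0,0,-1,0,1],[0,0,-1,0,1],[0,0,-1,0,1],[0,-0.5,-0.5,0,1],[0,-1,0,0,1],[0,-1,0,0,1],[0,-1,0,0,1],[0,-1,0,0,1],[0,0,0,0,1]]'
python3 - <<'E'
from h import *
for n in("scene","top"):
    d=grab(n);W=world(d)
    b=W.reshape(-1,3)
    for nm,c in(("open",(.545,.08)),("tank2",(.573,-.032))):
        w=b[(np.hypot(b[:,0]-c[0],b[:,1]-c[1])<.024)&(b[:,2]>.15)&(b[:,2]<.23)]
        if len(w)<5: print(n,nm,"hidden"); continue
        t=w[w[:,2]>.183]; A=np.c_[t[:,:2]-t[:,:2].mean(0),np.ones(len(t))]
        print(n,nm,len(t),np.median(t[:,2]).round(4),"plane",np.linalg.lstsq(A,t[:,2],rcond=None)[0].round(3),t[:,:2].mean(0).round(4))
    if n=="scene": cv2.imwrite("pics/s3.png",cv2.resize(d["pixels"][100:220,230:390],(800,600),interpolation=cv2.INTER_CUBIC))
E
```

```text
clock: 29.08
position: [0.5453, 0.0795, 0.1707]
ee_rot: [2.787, 1.448, 0.002]
force: [-0.3, -0.5, -0.5]
width: 0.979
gripper_force: 0.0
Mz 0.004 z 0.17066 yaw 54.91 Fz -0.5 tau7 0.0 q7 -1.024
clock: 30.58
position: [0.3939, 0.1855, 0.3865]
ee_rot: [2.783, 1.457, 0.0]
force: [0.6, -0.6, 0.2]
width: 1.001
gripper_force: 0.0
scene open 121 0.1916 plane [-0.029 -0.01   0.192] [0.5424 0.0804]
scene tank2 134 0.1917 plane [-0.03  -0.007  0.192] [ 0.5698 -0.0322]
top open 216 0.1955 plane [0.036 0.029 0.196] [0.5454 0.0799]
top tank2 215 0.1957 plane [0.015 0.008 0.196] [ 0.5733 -0.0321]
```

View pics/s3.png

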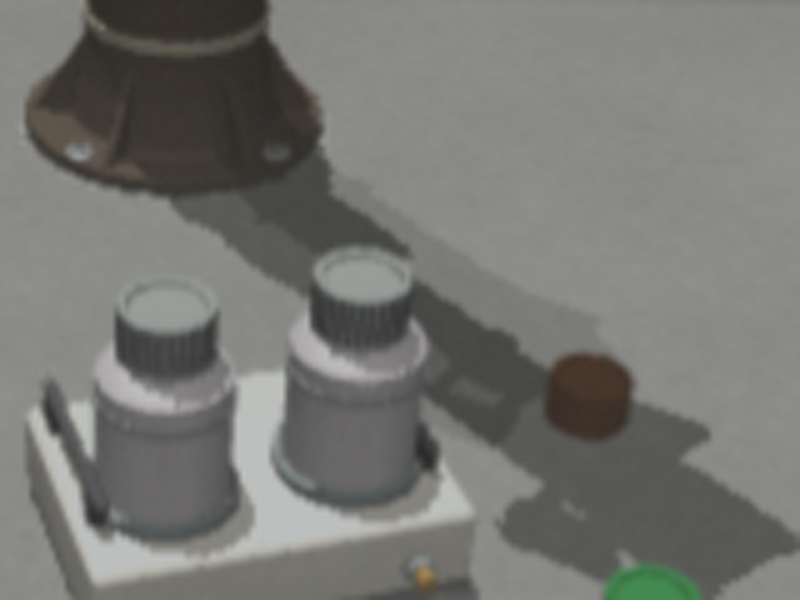

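The cap on the open tank, at (360,280), sits level and at the same height as tank2's cap, within 0.2 mm. Everything else is untouched, so I'm handing in.

```bash
python3 -c "
from cell import sign_off
print(sign_off())"
```

```text
the job is handed in; nothing more can be done
None
```

The steel cap is screwed fully home on the open tank's neck, level, let go and snug at about 0.25 N·m, and the job was handed in at about 31 s; the hand-in gave no verdict.

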